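# Set the wheel-bearing play on a crate trolley's axle nut

### The arm

A 7-joint arm with a two-finger parallel gripper is mounted at the origin on the work surface. World frame = base frame: x ahead of the robot, y to its left, z up, the work surface at z = 0. Lengths are in m, angles in rad, forces in N, time in s.
With the tool pointing down it reaches from about 0.425 to 0.925 m from the base axis. Payload 6.8 kg.
Tool frame: the origin (TCP) lies at the very end of the fingers, on their centre line; the grasp point (between the pads) lies 19 mm behind it; z points along the fingers, y is the line along which they close (so a half turn about z gives the same grasp; the last joint's range is limited). The gripper opens to 85 mm and grips with 20 to 120 N. Pads are 22 mm wide; open, the fingers measure 114 mm over their backs; the gripper's body (76 mm by 85 mm) begins 54 mm behind the grasp point. The pads swing forward as they close: fully open they stand 13 mm farther back than shut.
Start: joints at [-1.43, 0.477, 0.022, 1.555, -0.011, 1.109, -0.083], TCP at [0.166, 0.654, 0.231] pointing down, gripper open.
Joint ranges: [-2.96, 2.96], [-0.34, 2.1], [-1.41, 1.46], [0.24, 2.44], [-1.37, 4.51], [0.17, 1.92], [-2.96, 2.96]. Speed limits (rad/s): [2.39, 2.39, 3.14, 3.14, 3.14, 3.14, 3.14].

### API

Orientations are given as a unit quaternion [w, x, y, z].
In Python, from station import get_obs, read_camera, hand_in gives the robot as it stands.
- The arm moves only by the tool arm_command, never from a script. Its argument "commands" is one flat list of numbers, 7 for each row, row after row: the shift along the tool's x, y, z in m, then the turn, a rotation vector about the tool's x, y, z in degrees, then the opening, from 0 (shut) to 1 (fully open). In form: [tx, ty, tz, rx, ry, rz, fingers, tx, ty, tz, rx, ry, rz, fingers, ...]. A call has 1 to 8 rows; each row is the pose to reach, as a shift and turn from the pose commanded when the call began, along the tool's axes at that moment; what a row does not reach only later rows make up. A row lasts 1/10 s, in which the tool goes at most 50 mm and 8.59 degrees, less where a joint would pass 70% of its speed; a pose out of reach is approached as far as the arm can. A call with a gripper value outside its range is refused whole. The fingers move at their own pace and stop on an object; "force" is the grip in N (left out, the last holds). Time passes only in rows, so rows that repeat a pose let the fingers close. It gives the time, the measured TCP pose, the force, the opening and the grip force at its end, in the units of the state.
- get_obs(): the state, without advancing time (a new reading comes with each control period).
- read_camera(name): name is "scene" or "top"; returns a dict with "img" (420x560x3 uint8, red, green, blue), "camera_matrix" (3x3 intrinsics, pixels), "pose" (4x4, takes a point from camera to world coordinates). Camera axes: x right, y down, z forward; pixel columns grow to the right and rows downward; lengths in m; the calibration is good to about 2 mm. A picture is of the moment at which its call begins. There is no depth.
- hand_in(): hands the job in; it is judged then, once.
The state is a dict: "t": time; "q": joint angles; "joint_vel": joint speeds; "joint_torque": joint torques, N m; "eef_pos": TCP position; "tool_rot": TCP orientation; "contact_force": force on the tool from outside, world axes, zero at the start; "torque": the same for the moment, N m; "gripper_width": opening from 0.0 (shut) to 1.0 (fully open); "grasp_force": force on a finger pad.
Only numpy, scipy, OpenCV 4.12 (cv2) and the standard library are available. Lean on these libraries where they do the work, as an engineer would, in place of code of your own. Each camera call takes 0.05 s, during which the arm holds its last target. There are 200 camera calls.

### The job

The crate trolley's wheel is back on its stub axle and the knurled nut on top has only been started on its thread. Screw the nut down clockwise until it bottoms out against the hub, then back it off a quarter turn so the wheel runs free, and finish with the gripper still closed on the nut, holding it still at that setting while I fit the split pin. Leave the tins, the spanner and the dish of split pins where they are.

Things in the scene. Friction and masses are not known exactly. Their poses are not given: they have to be found in the camera images.
- axle_unit: Bench fixture, fixed: a wooden board 230 x 160 x 22 mm, on it a blue steel plate 190 x 125 x 8 mm, and the steel stub axle (24 mm thread) standing upright in the middle, its tip 139 mm above the bench. Origin on the axle's line at bench height, x along the board's long side, z up along the axle.
- wheel: The wheel lying flat on the axle, free to spin: 161 mm in diameter, black tyre with its upper side 86 mm above the bench, grey rim; its hub, 37 mm in diameter, rises in the middle to 96 mm and carries a 3 mm brass washer, 36 mm across. Origin on the axle's line, 36 mm above the bench; z up.
- nut_center (a point): The steel nut on the axle, to be gripped on its knurled band: 44 mm in diameter, 18 mm high. Point on the axle's line at half the band's height, 108 mm above the bench when bottomed out, up to 3 mm more at the start (3 mm per turn). A slotted crown, 36 mm across, stands 8 mm above the band; washer and hub below are narrower than the band. x points to the yellow paint mark, z up.
- axle_nut (a joint): Angle of the nut in rad: 0 is bottomed out on the hub washer (a firm stop); it grows as the nut is unscrewed (anticlockwise from above; right-hand thread) and counts whole turns (6.283 each). It starts between 3.0 and 5.8, so it takes several grasps. Light thread drag, about 0.1 N m; it stays where it is left and does not move when pushed straight up or down.
- dog_tin: Bystander: tall dog-food tin with green label, 85 mm in diameter, 108 mm high, upright. Origin at the centre of its underside.
- cat_tin: Bystander: low cat-food tin with blue label, 75 mm in diameter, 45 mm high, upright. Origin at the centre of its underside.
- spanner: Bystander: steel spanner 190 mm long lying flat. Origin at its underside, x along its length.
- pin_dish: Bystander: black plastic dish 110 x 75 x 22 mm with split pins in it. Origin at the centre of its underside, x along its length.

How it is judged:
On the way, in this order (a step that is already met when the one before it is completed fails the run):
1. the nut is screwed down until it bottoms out against the hub (value of joint axle_nut below 0.06 rad), for 0.2 s.
2. the nut is backed off a quarter turn and is held there (value of joint axle_nut between 1.35 and 1.79 rad and contact force between the fingers and axle_nut above 5 N), for 0.2 s.
At the end, for the whole second after the job is handed in: The nut stands a quarter turn (90 degrees, within 12) back from bottomed out, at rest, and the closed fingers still grip it, centred on it within 15 mm, with more than 5 N (all of step 2 and velocity of joint axle_nut between -0.05 and 0.05 rad/s and horizontal distance between the grasp point and nut_center below 0.015 m); the arm keeps its last pose, push and grip.
It fails at once if a bystander (tin, spanner or dish of split pins) is moved by more than 20 mm or tipped (distance of any of dog_tin, cat_tin, spanner, pin_dish from where it was at the start of the episode above 0.02 m or angle between any of dog_tin, cat_tin's own z axis and vertical above 0.35 rad).
It also fails if it takes over 56 s, if anything falls off the work surface, if the arm or the gripper's body presses on something with over 40 N, if the wrist force passes 120 N, or if a joint passes its speed limit or range.

## Working session

There is one attempt and no reset: what is moved stays moved. The work goes in short steps, Python scripts to look and compute and a tool call to move; the robot and the scene stay as the last step left them, time stands still between calls to the robot, and variables do not carry over. Pictures are saved under pics/ and viewed, at most 10 in all, crops included, and the job is handed in when it is done.

Besides the shell and the picture viewer there is one more tool, called after "Call:" as a command line: name --argument value ..., lists and objects as JSON in quotes. arm_command: Moves the arm, as the interface text tells. Its arguments: {"type":"object","properties":{"commands":{"type":"array","items":{"type":"number"}},"force":{"type":"number"}},"required":["commands"]}

```bash
mkdir -p pics; python3 - <<'E'
from station import *
import cv2
o=get_obs();print(o)
for n in("scene","top"):
    c=read_camera(n);cv2.imwrite(f"pics/{n}0.png",c["img"][:,:,::-1]);print(n,c["camera_matrix"].tolist(),c["pose"].round(4).tolist())
E
```

```text
{'t': 0.0, 'q': array([-1.43011523,  0.47777821,  0.02232576,  1.55641941, -0.01147099,
        1.10930463, -0.0830914 ]), 'joint_vel': array([-7.05451742e-04, -7.82113625e-04, -1.04172426e-03, -3.21126646e-04,
        9.20681354e-05,  1.61899453e-03,  3.41558558e-04]), 'joint_torque': array([ 4.17743850e-04, -5.96458697e+01,  1.60817955e+00, -2.81190687e+01,
        1.25250622e-02,  9.47239838e-03,  1.72496914e-05]), 'eef_pos': array([0.16607132, 0.65365769, 0.23035366]), 'tool_rot': array([-3.52374607e-05,  1.24042236e-01,  9.92276539e-01, -8.90061886e-04]), 'contact_force': array([ 0.30107884, -0.64598526,  0.55084859]), 'torque': array([ 0.0105922 ,  0.00575469, -0.00484244]), 'grasp_force': 0.0, 'gripper_width': 1.0029505159755854}
scene [[524.1049186553613, 0.0, 274.1401388477669], [0.0, 524.1049186553613, 215.2529610154242], [0.0, 0.0, 1.0]] [[-0.7727, 0.3488, -0.5304, 1.1408], [0.6348, 0.4198, -0.6487, 0.7619], [-0.0036, -0.8379, -0.5458, 0.6753], [0.0, 0.0, 0.0, 1.0]]
top [[478.1780721996278, 0.0, 275.30698761389624], [0.0, 478.1780721996278, 205.82568106794912], [0.0, 0.0, 1.0]] [[0.0275, -0.9947, 0.0994, 0.4547], [-0.9995, -0.0261, 0.0154, 0.0505], [-0.0127, -0.0998, -0.9949, 1.2298], [0.0, 0.0, 0.0, 1.0]]
```

View pics/scene0.png

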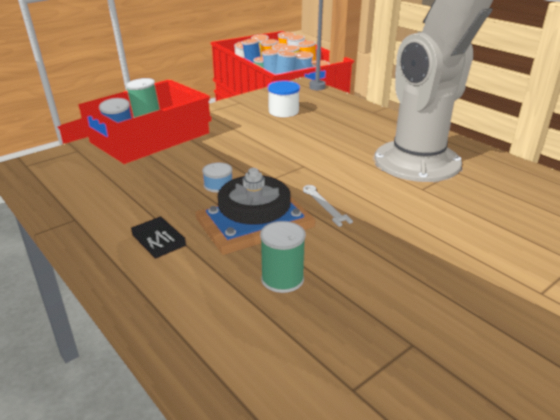

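View pics/top0.png

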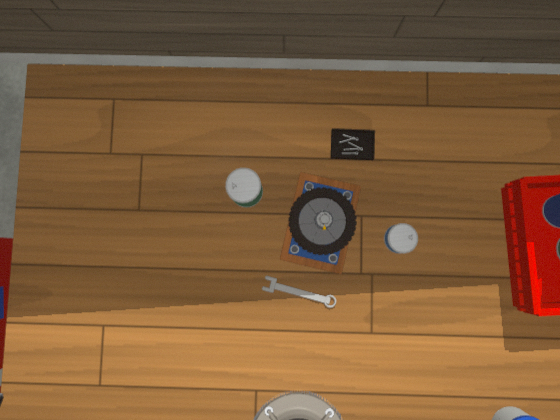

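The scene view shows the wheel around (254,197) with the nut on top at (254,180). The top view shows the wheel centre near (323,220), the yellow mark at (324,227), the tins at (243,187) and (402,238), the spanner at (300,292) and the dish at (352,144).

```bash
cat > h.py <<'E'
from station import *
import cv2, numpy as np
from scipy.spatial.transform import Rotation as R
def ray(c,uv,z):
    K,P=c["camera_matrix"],c["pose"]
    d=P[:3,:3]@np.linalg.solve(K,[uv[0],uv[1],1.]); o=P[:3,3]
    return (o+d*(z-o[2])/d[2])
def yellow(c,box,z=.117):
    x0,y0,x1,y1=box
    h=cv2.cvtColor(c["img"],cv2.COLOR_RGB2HSV)[y0:y1,x0:x1]
    m=cv2.inRange(h,(20,110,90),(35,255,255)); v,u=np.nonzero(m)
    return (len(u),None) if len(u)==0 else (len(u),ray(c,(u.mean()+x0,v.mean()+y0),z))
def tool():
    o=get_obs(); q=o["tool_rot"]; r=R.from_quat(np.r_[q[1:],q[0]]); return o,r
E
python3 - <<'E'
from h import *
for n,b in(("top",(270,170,375,270)),("scene",(205,160,305,235))):
    c=read_camera(n);x0,y0,x1,y1=b
    g=c["img"][y0:y1,x0:x1].max(2)
    m=(g<50).astype(np.uint8)
    k,l,s,ce=cv2.connectedComponentsWithStats(m);i=1+s[1:,4].argmax()
    ct=max(cv2.findContours((l==i).astype(np.uint8),0,1)[0],key=cv2.contourArea)
    e=cv2.fitEllipse(cv2.convexHull(ct));uv=np.array(e[0])+[x0,y0]
    print(n,e,uv,ray(c,uv,.086),ray(c,uv,.065),"yellow",yellow(c,b))
    cv2.imwrite(f"pics/{n}1.png",cv2.resize(c["img"][y0:y1,x0:x1,::-1],None,fx=5,fy=5,interpolation=cv2.INTER_CUBIC))
o,r=tool();print(r.as_matrix().round(3))
E
```

```text
top ((51.9475212097168, 50.90427780151367), (66.40380096435547, 66.48736572265625), 138.96771240234375) [321.94752121 220.9042778 ] [ 0.5357012  -0.04434681  0.086     ] [ 0.53718827 -0.04608902  0.065     ] yellow (11, array([ 0.51816277, -0.04681543,  0.117     ]))
scene ((48.71569061279297, 39.123233795166016), (46.890953063964844, 72.7594985961914), 88.65956115722656) [253.71569061 199.1232338 ] [ 0.56147744 -0.01626205  0.086     ] [ 0.54083471 -0.04399037  0.065     ] yellow (0, None)
[[-0.969  0.246 -0.   ]
 [ 0.246  0.969 -0.001]
 [-0.    -0.001 -1.   ]]
```

View pics/top1.png

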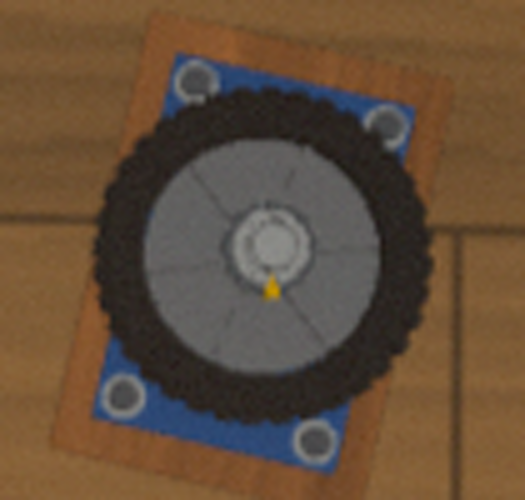

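View pics/scene1.png

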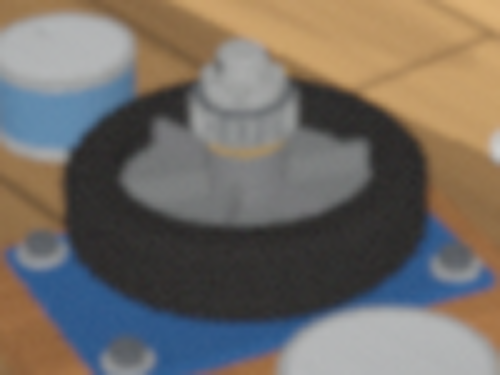

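Crops: in the top crop the nut band centre is at about (268,248), which is full-image (323.6,219.6), and the yellow mark is at (54.4+270, 57.4+170). The scene crop shows the nut standing clear on its washer with nothing around it. The axis is near (0.536,-0.045), and the mark's bearing against the board implies a start angle of about 3.5 rad.

Call:
arm_command --commands '[-0.27, -0.29, -0.03, 0, 0, 0, 1, -0.53, -0.585, -0.03, 0, 0, 0, 1, -0.53, -0.585, -0.03, 0, 0, 0, 1, -0.53, -0.585, -0.03, 0, 0, 0, 1, -0.53, -0.585, -0.03, 0, 0, 0, 1, -0.53, -0.585, -0.03, 0, 0, 0, 1, -0.53, -0.585, -0.03, 0, 0, 0, 1, -0.53, -0.585, -0.03, 0, 0, 0, 1]' --force 80

```text
t: 1.0
eef_pos: [0.3542, 0.2993, 0.2476]
tool_rot: [0.0, 0.124, 0.992, 0.0]
contact_force: [1.0, 0.3, 0.8]
gripper_width: 0.999
grasp_force: 0.0
```

```bash
python3 - <<'E'
from h import *
o,r=tool();print(o["t"],o["eef_pos"].round(3),o["q"].round(3),r.as_matrix().round(3)[:2,:2])
t=read_camera("top");s=read_camera("scene")
print("band",ray(t,(323.6,219.6),.119),"tip",ray(t,(325,219),.139),"scene tip",ray(s,(253.2,169.5),.139),"scene band",ray(s,(254,180.5),.12))
E
```

```text
1.0 [0.354 0.299 0.248] [-0.999  0.103  0.176  2.031 -0.022  1.008  0.51 ] [[-0.969  0.246]
 [ 0.246  0.969]]
band [ 0.53650434 -0.04539143  0.119     ] tip [ 0.53648923 -0.04683199  0.139     ] scene tip [ 0.53921144 -0.04491474  0.139     ] scene band [ 0.54721795 -0.03242716  0.12      ]
```

Call:
arm_command --commands '[-0.262, -0.289, 0, 0, 0, -30, 1, -0.262, -0.289, 0, 0, 0, -30, 1, -0.262, -0.289, 0, 0, 0, -30, 1, -0.262, -0.289, 0, 0, 0, -30, 1, -0.262, -0.289, 0, 0, 0, -30, 1, -0.262, -0.289, 0, 0, 0, -30, 1, -0.262, -0.289, 0, 0, 0, -30, 1, -0.262, -0.289, 0, 0, 0, -30, 1]'

```text
t: 1.9
eef_pos: [0.5272, -0.0255, 0.2476]
tool_rot: [0.0, -0.137, 0.991, 0.0]
contact_force: [2.4, 1.1, -0.6]
gripper_width: 1.0
grasp_force: 0.0
```

Call:
arm_command --commands '[0, 0, 0, 0, 0, 0, 1, 0, 0, 0, 0, 0, 0, 1]'

```text
t: 2.1
eef_pos: [0.5266, -0.0252, 0.2472]
tool_rot: [-0.0, -0.136, 0.991, -0.0]
contact_force: [-0.3, 0.3, 0.3]
gripper_width: 0.997
grasp_force: 0.0
```

```bash
python3 - <<'E'
from h import *
o,r=tool();print(o["t"],o["eef_pos"].round(4),o["q"].round(3),r.as_matrix().round(3))
print("tool-axes to axis:",r.inv().apply(np.array([.5365,-.0455,.092])-o["eef_pos"]))
c=read_camera("scene");cv2.imwrite("pics/s2.png",cv2.resize(c["img"][60:260,150:390,::-1],None,fx=3,fy=3))
E
```

```text
2.1 [ 0.5266 -0.0252  0.2472] [-0.46   0.226  0.459  1.913 -0.116  1.029  1.892] [[-0.963 -0.269 -0.001]
 [-0.269  0.963 -0.   ]
 [ 0.001 -0.    -1.   ]]
tool-axes to axis: [-0.00411976 -0.02221996  0.15517791]
```

View pics/s2.png

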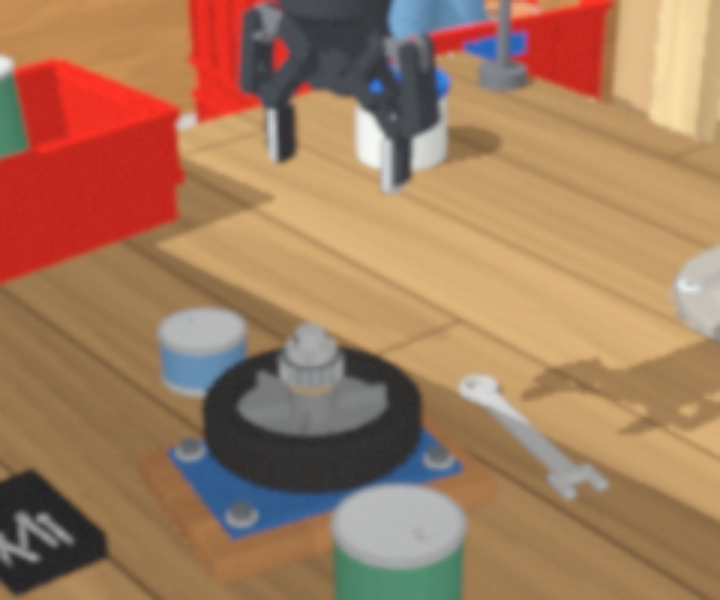

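The view shows the gripper tips at about (275,155) and (395,185) in the crop, roughly 2 cm off the nut sideways. That agrees with the computed shift. I'll align, then descend.

Call:
arm_command --commands '[-0.004, -0.022, 0.03, 0, 0, 0, 1, -0.004, -0.022, 0.07, 0, 0, 0, 1, -0.004, -0.022, 0.1, 0, 0, 0, 1, -0.004, -0.022, 0.13, 0, 0, 0, 1, -0.004, -0.022, 0.155, 0, 0, 0, 1, -0.004, -0.022, 0.155, 0, 0, 0, 1, -0.004, -0.022, 0.155, 0, 0, 0, 1]'

```text
t: 2.85
eef_pos: [0.5362, -0.043, 0.0928]
tool_rot: [-0.0, -0.138, 0.99, 0.0]
contact_force: [-0.7, 0.1, 0.1]
gripper_width: 1.001
grasp_force: 0.0
```

```bash
python3 - <<'E'
from h import *
o,r=tool();print(o["t"],o["eef_pos"].round(4),o["q"].round(3),o["contact_force"],o["torque"])
print("tool-axes to axis:",r.inv().apply(np.array([.5365,-.0455,.0915])-o["eef_pos"]))
c=read_camera("scene");cv2.imwrite("pics/s3.png",cv2.resize(c["img"][130:250,180:330,::-1],None,fx=5,fy=5,interpolation=cv2.INTER_CUBIC))
E
```

```text
2.85 [ 0.5362 -0.043   0.0928] [-0.348  0.459  0.396  2.022 -0.266  0.71   2.061] [-0.70511632  0.12115765  0.08391359] [ 0.0040233  -0.01924247 -0.02447722]
tool-axes to axis: [ 0.00035632 -0.00250585  0.0012582 ]
```

View pics/s3.png

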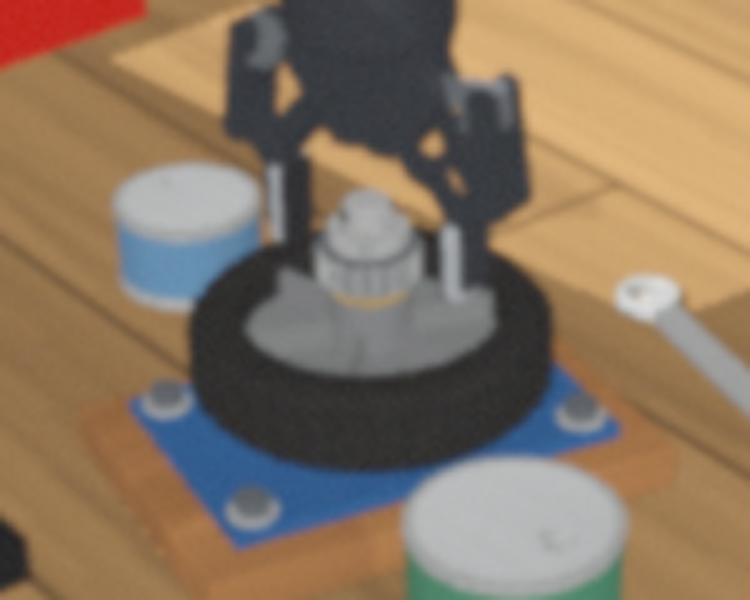

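The pads straddle the nut (left pad at (278,200), right at (452,262), nut at (365,265) in the crop) and nothing is touching. Closing.

Call:
arm_command --commands '[0, -0.001, 0.001, 0, 0, 0, 0.7, 0, -0.001, 0.001, 0, 0, 0, 0.6, 0, -0.001, 0.001, 0, 0, 0, 0, 0, -0.001, 0.001, 0, 0, 0, 0, 0, -0.001, 0.001, 0, 0, 0, 0, 0, -0.001, 0.001, 0, 0, 0, 0, 0, -0.001, 0.001, 0, 0, 0, 0]' --force 80

```text
t: 3.6
eef_pos: [0.5369, -0.0448, 0.0928]
tool_rot: [0.001, -0.137, 0.991, 0.001]
contact_force: [-3.8, 1.6, 9.7]
gripper_width: 0.49
grasp_force: 79.6
```

Call:
arm_command --commands '[0, 0, 0, 0, 0, 0, 0, 0, 0, 0, 0, 0, 0, 0]'

```text
t: 3.8
eef_pos: [0.5369, -0.0448, 0.0927]
tool_rot: [0.001, -0.137, 0.991, 0.001]
contact_force: [-3.0, 1.8, 9.5]
gripper_width: 0.488
grasp_force: 79.6
```

```bash
python3 - <<'E'
from h import *
o,r=tool();print(o["t"],o["eef_pos"].round(4),o["q"].round(3),o["contact_force"],o["torque"],o["grasp_force"],o["gripper_width"])
print(r.inv().apply(o["contact_force"]))
E
```

```text
3.8 [ 0.5369 -0.0448  0.0927] [-0.344  0.459  0.396  2.021 -0.268  0.709  2.065] [-3.02064709  1.82979002  9.49347167] [0.47067244 0.65963772 0.00139439] 79.55125451087952 0.4876244286307932
[ 2.39904807  2.59067276 -9.4937573 ]
```

Gripped well at 80 N. Now tightening (+rz).

Call:
arm_command --commands '[0, 0, 0, 0, 0, 8, 0, 0, 0, 0.0001, 0, 0, 16, 0, 0, 0, 0.0002, 0, 0, 24, 0, 0, 0, 0.0003, 0, 0, 32, 0, 0, 0, 0.0003, 0, 0, 40, 0, 0, 0, 0.0004, 0, 0, 48, 0, 0, 0, 0.0005, 0, 0, 56, 0, 0, 0, 0.0005, 0, 0, 64, 0]'

```text
t: 4.6
eef_pos: [0.5378, -0.042, 0.0923]
tool_rot: [-0.0, 0.41, 0.912, 0.003]
contact_force: [-1.5, 9.5, 8.5]
gripper_width: 0.49
grasp_force: 79.9
```

```bash
cat > st.py <<'E'
from h import *
o,r=tool();m=r.as_matrix()
print(round(o["t"],2),o["eef_pos"].round(4),"q",o["q"].round(2),"F",o["contact_force"].round(1),"T",o["torque"].round(2),o["grasp_force"].round(1),o["gripper_width"].round(3))
print("ytool deg",np.degrees(np.arctan2(m[1,1],m[0,1])).round(1))
c=read_camera("top");n,p=yellow(c,(305,200,345,240))
if n:
    print("mark",n,p.round(4),"bearing",np.degrees(np.arctan2(p[1]+.0455,p[0]-.5365)).round(0))
E
python3 st.py
```

```text
Traceback (most recent call last):
  File "st.py", line 3, in <module>
    print(round(o["t"],2),o["eef_pos"].round(4),"q",o["q"].round(2),"F",o["contact_force"].round(1),"T",o["torque"].round(2),o["grasp_force"].round(1),o["gripper_width"].round(3))
                                                                                                                             ^^^^^^^^^^^^^^^^^^^^^^
AttributeError: 'float' object has no attribute 'round'
```

```bash
sed -i 's/o\["grasp_force"\].round(1),o\["gripper_width"\].round(3)/round(o["grasp_force"],1),round(o["gripper_width"],3)/' st.py; python3 st.py
```

```text
4.6 [ 0.5378 -0.042   0.0923] q [-0.56  0.53  0.69  2.03 -0.5   0.75  1.16] F [-1.5  9.5  8.5] T [1.76 0.22 0.17] 79.9 0.49
ytool deg 41.6
```

Call:
arm_command --commands '[0.001, 0.001, 0, 0, 0, 8, 0, 0.002, 0.002, 0.0001, 0, 0, 16, 0, 0.002, 0.002, 0.0002, 0, 0, 24, 0, 0.002, 0.002, 0.0003, 0, 0, 32, 0, 0.002, 0.002, 0.0003, 0, 0, 40, 0, 0.002, 0.002, 0.0004, 0, 0, 48, 0, 0.002, 0.002, 0.0005, 0, 0, 56, 0, 0.002, 0.002, 0.0005, 0, 0, 64, 0]'

```text
t: 5.45
eef_pos: [0.5407, -0.0415, 0.0919]
tool_rot: [0.002, 0.831, 0.556, 0.003]
contact_force: [8.3, 2.0, -2.7]
gripper_width: 0.487
grasp_force: 81.1
```

```bash
python3 st.py
```

```text
5.45 [ 0.5407 -0.0415  0.0919] q [-0.75  0.66  0.98  2.04 -0.75  0.84  0.28] F [ 8.3  2.  -2.7] T [ 0.17 -1.78  0.08] 81.1 0.487
ytool deg -22.5
```

Call:
arm_command --commands '[0.001, 0.001, 0, 0, 0, 8, 0, 0.001, 0.002, 0.0001, 0, 0, 16, 0, 0.002, 0.002, 0.0002, 0, 0, 24, 0, 0.002, 0.002, 0.0003, 0, 0, 32, 0, 0.002, 0.002, 0.0003, 0, 0, 40, 0, 0.002, 0.002, 0.0004, 0, 0, 48, 0, 0.002, 0.002, 0.0005, 0, 0, 56, 0]'

```text
t: 6.2
eef_pos: [0.5425, -0.0435, 0.0914]
tool_rot: [0.003, 0.995, 0.1, 0.003]
contact_force: [6.8, -7.3, -2.5]
gripper_width: 0.492
grasp_force: 82.1
```

```bash
python3 st.py
```

```text
6.2 [ 0.5425 -0.0435  0.0914] q [-0.85  0.83  1.2   2.04 -0.96  0.99 -0.51] F [ 6.8 -7.3 -2.5] T [-1.54 -1.43  0.12] 82.1 0.492
ytool deg -78.6
```

Call:
arm_command --commands '[0, 0, 0, 0, 0, 4, 0, 0, 0, 0.0001, 0, 0, 8, 0, 0, 0, 0.0001, 0, 0, 12, 0, 0, 0, 0.0001, 0, 0, 16, 0]'

```text
t: 6.65
eef_pos: [0.5425, -0.0442, 0.0914]
tool_rot: [0.003, 0.999, -0.037, 0.003]
contact_force: [7.4, -10.6, -2.9]
gripper_width: 0.49
grasp_force: 81.9
```

```bash
python3 st.py
```

```text
6.65 [ 0.5425 -0.0442  0.0914] q [-0.87  0.88  1.25  2.04 -1.01  1.03 -0.74] F [  7.4 -10.6  -2.9] T [-2.14 -1.44  2.73] 81.9 0.49
ytool deg -94.2
```

Tz jumped from 0.12 to 2.7 N m, so it has bottomed, at 200° as predicted. A little more, then hold.

Call:
arm_command --commands '[0, 0.001, 0, 0, 0, 2, 0, 0, 0.001, 0, 0, 0, 2, 0, 0, 0.001, 0, 0, 0, 2, 0, 0, 0.001, 0, 0, 0, 2, 0]'

```text
t: 7.1
eef_pos: [0.5424, -0.0444, 0.0914]
tool_rot: [0.002, 0.998, -0.055, 0.003]
contact_force: [6.4, -5.8, -0.1]
gripper_width: 0.491
grasp_force: 82.1
```

```bash
python3 st.py
```

```text
7.1 [ 0.5424 -0.0444  0.0914] q [-0.87  0.88  1.26  2.04 -1.01  1.04 -0.77] F [ 6.4 -5.8 -0.1] T [-1.32 -1.38 -0.07] 82.1 0.491
ytool deg -96.3
```

Torque has gone again, so it either slipped or the stop wasn't reached. Turning a bit more to tell.

Call:
arm_command --commands '[0, 0, 0, 0, 0, 2, 0, 0, 0, 0, 0, 0, 4, 0, 0, 0, 0, 0, 0, 6, 0]'

```text
t: 7.45
eef_pos: [0.5423, -0.0446, 0.0913]
tool_rot: [0.003, 0.995, -0.104, 0.003]
contact_force: [7.2, -8.1, -0.6]
gripper_width: 0.485
grasp_force: 82.0
```

```bash
python3 st.py
```

```text
7.45 [ 0.5423 -0.0446  0.0913] q [-0.88  0.9   1.28  2.04 -1.03  1.06 -0.86] F [ 7.2 -8.1 -0.6] T [-1.93 -1.17  2.82] 82.0 0.485
ytool deg -102.0
```

The same 2.8 N m appears while turning, against about 0.1 N m thread drag. The pads are slipping on a bottomed nut. Back off 90°.

Call:
arm_command --commands '[0, 0, 0, 0, 0, -8, 0, 0, 0, 0, 0, 0, -16, 0, -0.001, -0.001, -0.0001, 0, 0, -24, 0, -0.001, -0.001, -0.0002, 0, 0, -32, 0, -0.001, -0.001, -0.0003, 0, 0, -40, 0, -0.002, -0.002, -0.0004, 0, 0, -48, 0, -0.002, -0.002, -0.0005, 0, 0, -54, 0, -0.002, -0.002, -0.0005, 0, 0, -60, 0]'

```text
t: 8.3
eef_pos: [0.5415, -0.042, 0.0918]
tool_rot: [0.003, 0.914, 0.406, 0.003]
contact_force: [8.7, -5.0, -4.2]
gripper_width: 0.487
grasp_force: 82.4
```

Call:
arm_command --commands '[0, 0, 0, 0, 0, -8, 0, 0, 0, -0.0001, 0, 0, -16, 0, 0, 0, -0.0002, 0, 0, -23, 0, 0, 0, -0.0002, 0, 0, -30, 0, 0, 0, -0.0002, 0, 0, -30, 0, 0, 0, -0.0002, 0, 0, -30, 0, 0, 0, -0.0002, 0, 0, -30, 0]'

```text
t: 9.0
eef_pos: [0.5403, -0.0413, 0.092]
tool_rot: [0.002, 0.779, 0.627, 0.002]
contact_force: [3.6, -3.5, 4.1]
gripper_width: 0.484
grasp_force: 83.2
```

```bash
python3 st.py; python3 - <<'E'
from h import *
c=read_camera("scene");cv2.imwrite("pics/s4.png",cv2.resize(c["img"][140:230,200:310,::-1],None,fx=6,fy=6,interpolation=cv2.INTER_CUBIC))
K,P=c["camera_matrix"],c["pose"]
for a in range(40,121,10):
    p=np.r_[.5395+.022*np.cos(np.radians(a)),-.0438+.022*np.sin(np.radians(a)),.1165]
    q=K@(P[:3,:3].T@(p-P[:3,3]));print(a,(6*(q[:2]/q[2]-[200,140])).round(0))
E
```

```text
9.0 [ 0.5403 -0.0413  0.092 ] q [-0.73  0.64  0.95  2.04 -0.72  0.83  0.42] F [ 3.6 -3.5  4.1] T [-0.74 -0.99  0.14] 83.2 0.484
ytool deg -12.4
40 [309. 262.]
50 [319. 263.]
60 [330. 262.]
70 [340. 261.]
80 [350. 259.]
90 [359. 256.]
100 [367. 252.]
110 [373. 248.]
120 [378. 243.]
```

View pics/s4.png

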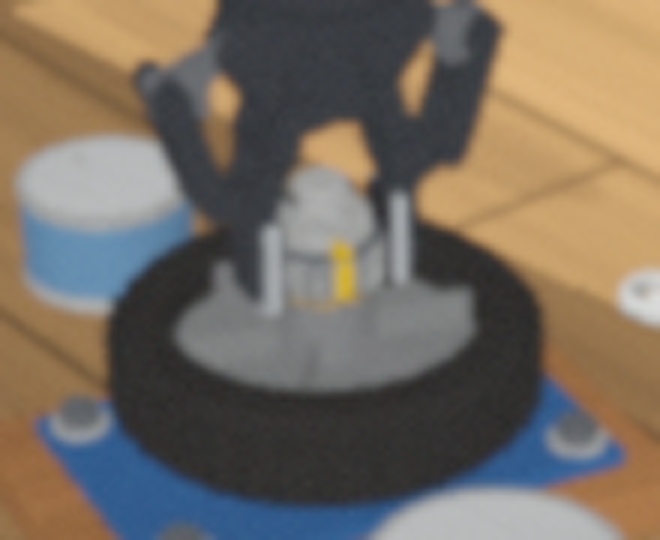

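The yellow mark sits at (344,265) in the crop, a bearing of about 75°. The board predicts 77° for a quarter turn. The pads hold the nut centred at 83 N, so I'm handing in.

```bash
python3 -c "
from station import *
print(hand_in())"
```

```text
the job is handed in; nothing more can be done
None
```

I screwed the nut down until it bottomed out, backed it off about 90° (the paint mark agrees to within a few degrees), and handed in with the gripper holding it still at about 83 N; the tins, spanner and dish were not touched, and the hand-in returned no verdict.

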